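# Load the bench clamp and pump it up on the block

### The job

Lay the beech block down flat between the jaws of the bench clamp, lengthwise between them and squarely in line with the bar, and let go of it. Then pump the orange trigger towards the black handle, letting it spring back between strokes, until the sprung plate grips the block against the fixed jaw with a firm but gentle squeeze: green showing on the gauge pins behind the moving jaw, no red, never pushed right in to its stop. Move the jaw only by the trigger, leave the things round about alone, and finish while still holding the trigger squeezed.

Things in the scene. Friction and masses are not known exactly. Their poses are not given: they have to be found in the camera images.
- block: Loose beech block, 90 (own x) x 44 (own y) x 40 (z) mm, 0.08 to 0.17 kg, lying on the bench; origin at the centre of its underside. It goes between the jaws with its long axis along the clamp's x (either way round).
- clamp: Bench clamp, fixed to the bench. Origin at bench level under the bar; own x = the way the moving jaw travels, handle and trigger stick out to own -y. Plywood board, 12 mm thick (x -65 to 260, y -50 to 50 mm; none under handle and trigger), with the black ratchet housing (x -45 to 30, y -64 to 16, top z 66 mm) and the blue fixed jaw (64 wide, top z 60 mm). No side guides in the bed.
- fixed_jaw (a point): Foot of the fixed jaw's inner face, in the middle of its width, on the board's top (z 12 mm); axes as the clamp's: the block belongs on its -x side.
- plate_face (a point): Foot of the sprung plate's front face (60 mm wide in y, z 15 to 57 mm), in the middle of its width, at the level of the board's top; moves with the jaw and the plate; axes as the clamp's. At the start it is 112 to 132 mm from fixed_jaw.
- handle (a point): Middle of the grip of the fixed black handle: an upright bar along the clamp's y, 12 mm thick in x, 40 mm tall (z 24 to 64 mm), reaching to y -148 mm; 28 mm behind the clamp's origin and 116 mm to its -y side, z 44 mm; axes as the clamp's.
- trigger (a point): Middle of the grip of the orange trigger (10 mm thick, 36 mm tall, z 26 to 62 mm), level with the handle and in front of it (+x). Swings about an upright pivot in the housing, 64 mm to +y. Released, this point is 37 mm in front of the handle's, squeezed 19 mm: handle and trigger measure 48 mm over their outer faces released, 30 mm squeezed.
- trigger_joint (a joint): Trigger angle in rad: 0 released, 0.28 fully squeezed to its stop (about 18 mm at the grip). A spring returns it with 3 to 5 N at the grip. While it moves the jaw, squeezing takes 8 to 12 N at the grip, and up to 14 N as the plate presses on the block.
- jaw_joint (a joint): Travel of bar and moving jaw in m towards the fixed jaw, 0 to 0.070; starts at 0.008 to 0.028. A ratchet with 4 mm teeth drives it: a full trigger stroke moves it about 8 mm forward (sometimes 4 to 9; the first part of a stroke may be idle). On the return stroke it stays where it is: it is braked with 10 N and never goes back by itself.
- plate_joint (a joint): How far the sprung plate is pushed back into the jaw, in m: 0 out, 0.016 at its stop; spring 600 N/m. Two gauge pins come out behind the jaw head with it: their green ends begin to show at 0.003, red begins to show at 0.012.
- glue_bottle: Bystander: standing glue bottle with a red tip, 36 x 50 x 169 mm; origin at the centre of its underside.
- tape_masking: Bystander: lying roll of masking tape, 100 x 98 x 25 mm; origin at the centre of its underside.
- can_blue: Bystander: standing blue can, 68 mm across, 62 mm tall; origin at the centre of its underside.
- clamp_jaw: Steel bar (8 mm thick, at z 37 mm; sticks out up to 80 mm behind the housing) with the blue moving jaw head (22 mm thick, 64 wide in y, top z 58 mm). Moves along the clamp's x; origin at the clamp's origin plus jaw_joint along x; the head spans own x 43 to 65 mm.

How it is judged:
By the outcome, as a careful person would: the job done as asked, in the order asked, and still so for the second after the job is handed in, while the arm keeps its last pose, push and grip.
It also fails if it takes over 61 s, if anything falls off the work surface, if the arm or the gripper's body presses on something with over 40 N, if the wrist force passes 120 N, or if a joint passes its speed limit or range.

### The arm

A 6-joint arm with a two-finger parallel gripper is mounted at the origin on the work surface; the furniture and walls round the work are solid. World frame = base frame: x ahead of the robot, y to its left, z up, the work surface at z = 0. Lengths are in m, angles in rad, forces in N, time in s.
With the tool pointing down it reaches from about 0.35 to 0.85 m from the base axis. Payload 8.1 kg.
Tool frame: the origin (TCP) lies on the centre line of the jaws, within the pads' length; the fingertips stand 22 mm ahead of it and the grasp point (between the pads) lies 3 mm ahead of it; z points along the fingers, y is the line along which they close (so a half turn about z gives the same grasp; the last joint's range is limited). The gripper opens to 85 mm and grips with 20 to 120 N. Pads are 22 mm wide; open, the fingers measure 114 mm over their backs; the gripper's body (76 mm by 85 mm) begins 54 mm behind the grasp point. The pads swing forward as they close: fully open they stand 13 mm farther back than shut.
Start: joints at [-1.227, 0.13, 1.488, -0, 1.523, -0.085], TCP at [0.249, -0.546, 0.253] pointing down, gripper open.
Joint ranges: [-2.96, 2.96], [-0.89, 2.26], [0.02, 2.5], [-1.34, 4.48], [0, 2.73], [-2.66, 2.66]. Speed limits (rad/s): [2.39, 2.39, 2.79, 3.14, 3.14, 3.14].

### API

Orientations are given as a unit quaternion [x, y, z, w].
In Python, from station import telemetry, vision, job gives the robot as it stands.
- The arm moves only by the shell command python3 -m crank 'ROWS' [FORCE]. ROWS is JSON, a list of rows, each an object with "travel": the shift along the tool's x, y, z in units of 50 mm (1.0 is 50 mm), a list of three; "rotation": the turn, a rotation vector about the tool's x, y, z in units of 8 degrees (1.0 is 8 degrees), a list of three; "gripper": the closure in counts, from 0 (fully open) to 255 (shut). A call has 1 to 8 rows; each row shifts and turns the commanded pose from where the row before left it, along the tool's axes as they then stand; what a row does not reach is not made up. A row lasts 1/10 s, in which the tool goes at most 50 mm and 8.59 degrees, less where a joint would pass 70% of its speed; a pose out of reach is approached as far as the arm can. A call is refused whole if a number of a shift passes 1 or a number of a turn 1, either way. A call with a gripper value outside its range is refused whole. The fingers move at their own pace and stop on an object; FORCE is the grip in N (left out, the last holds). Time passes only in rows, so rows that do not move let the fingers close. It gives the time, the measured TCP pose, the force, the opening and the grip force at its end, in the units of the state.
- telemetry.observe(): the state, without advancing time (a new reading comes with each control period).
- vision.snapshot(name): name is "scene" or "top" or "wrist"; returns a dict with "image" (400x640x3 uint8, red, green, blue), "depth" (400x640 float32, m along the optical axis (not along the pixel's ray), 0 where there is no reading), "K" (3x3 intrinsics, pixels), "rvec" (rotation vector, rad) and "tvec" (3), from world to camera coordinates, as OpenCV has them. Camera axes: x right, y down, z forward; pixel columns grow to the right and rows downward; lengths in m; the calibration is good to about 2 mm. A picture is of the moment at which its call begins.
- job.finish_job(): hands the job in; it is judged then, once.
The state is a dict: "time_s": time; "joint_positions": joint angles; "qd": joint speeds; "joint_torque": joint torques, N m; "position": TCP position; "tool_rot": TCP orientation; "force": force on the tool from outside, world axes, zero at the start; "wrist_torque": the same for the moment, N m; "grip_width": opening from 0.0 (shut) to 1.0 (fully open); "gripper_force": force on a finger pad.
Only numpy, scipy, OpenCV 4.12 (cv2) and the standard library are available. Lean on these libraries where they do the work, as an engineer would, in place of code of your own. Each camera call takes 0.05 s, during which the arm holds its last target. There are 200 camera calls.

## Working session

There is one attempt and no reset: what is moved stays moved. The work goes in short steps, Python scripts to look and compute and a shell command to move; the robot and the scene stay as the last step left them, time stands still between calls to the robot, and variables do not carry over. Pictures are saved under pics/ and viewed, at most 10 in all, crops included, and the job is handed in when it is done.

```bash
ls; mkdir -p pics; cat > h.py <<'E'
import numpy as np, cv2
from station import telemetry, vision, job
from scipy.spatial.transform import Rotation as R
def snap(name,fn=None):
    s=vision.snapshot(name)
    if fn: cv2.imwrite('pics/'+fn,s['image'][:,:,::-1])
    return s
def cloud(s):
    d=s['depth'];K=s['K'];v,u=np.mgrid[:d.shape[0],:d.shape[1]]
    c=np.stack([(u-K[0,2])/K[0,0]*d,(v-K[1,2])/K[1,1]*d,d],-1)
    Rm=cv2.Rodrigues(np.array(s['rvec'],float))[0]
    return (c-np.array(s['tvec']).ravel())@Rm
E
python3 - <<'E'
from h import *
s=snap('top','top1.png');np.savez('top1.npz',**s)
s=snap('scene','scene1.png')
o=telemetry.observe();print({k:np.round(v,3) for k,v in o.items()})
E
```

```text
pics
{'time_s': np.float64(0.1), 'joint_positions': array([-1.227,  0.131,  1.489, -0.   ,  1.523, -0.085]), 'qd': array([ 0.   , -0.003, -0.002,  0.002,  0.001,  0.001]), 'joint_torque': array([ 1.0000e-03, -5.7095e+01, -5.0194e+01, -0.0000e+00,  8.0000e-03,
       -0.0000e+00]), 'position': array([ 0.249, -0.545,  0.252]), 'tool_rot': array([ 0.977,  0.213, -0.   , -0.001]), 'force': array([ 0.09 , -0.372,  0.055]), 'wrist_torque': array([ 0.02 , -0.011, -0.048]), 'gripper_force': np.float64(0.0), 'grip_width': np.float64(0.999)}
```

View pics/top1.png

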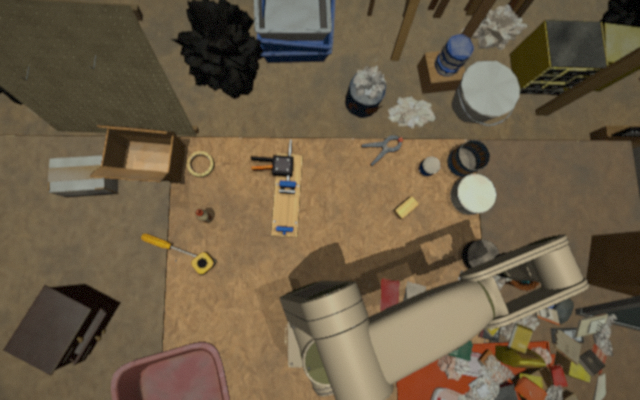

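View pics/scene1.png

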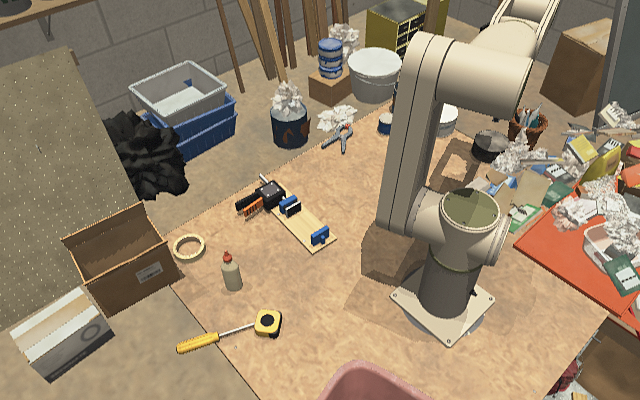

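The top view shows the clamp with its housing at about (283,166), moving jaw (288,187) and fixed jaw (285,230). The handle is at (262,158), the trigger at (262,169) and the block at (405,207). The scene view agrees.

```bash
python3 - <<'E'
from h import *
s=dict(np.load('top1.npz'));P=cloud(s);im=s['image'].astype(int)
for n,(u,v) in dict(block=(405,207),fixed=(285,230),jaw=(288,187),housing=(283,166),handle=(262,158),trig=(262,169),board=(280,210),bottle=(204,214),can=(430,166),tape=(189,163)).items():print(n,P[v,u].round(3),im[v,u])
# masks by height
hsv=cv2.cvtColor(s['image'],cv2.COLOR_RGB2HSV)
sub=np.zeros(im.shape[:2],bool);sub[190:225,385:425]=1
m=sub&(P[...,2]>0.028)&(P[...,2]<0.06)
q=P[m];print('block',m.sum(),q.mean(0),cv2.minAreaRect(q[:,:2].astype(np.float32)))
sub[:]=0;sub[150:240,265:305]=1
for nm,lo,hi in(('blue',100,125),):
  b=sub&(hsv[...,0]>lo)&(hsv[...,0]<hi)&(hsv[...,1]>130)&(P[...,2]>.045)
  for vs in((170,200),(215,240)):
    k=b.copy();k[:vs[0]]=0;k[vs[1]:]=0;q=P[k];print(nm,k.sum(),q.mean(0),cv2.minAreaRect(q[:,:2].astype(np.float32)))
b=sub&(P[...,2]>.006)&(P[...,2]<.02);b[:205]=0
q=P[b];print('board',q.mean(0),cv2.minAreaRect(q[:,:2].astype(np.float32)))
E
```

```text
block [ 0.468 -0.347  0.04 ] [196 183 110]
fixed [0.381 0.117 0.063] [ 42  80 132]
jaw [0.55  0.105 0.025] [72 66 65]
housing [0.624 0.124 0.062] [87 82 79]
handle [0.655 0.203 0.061] [38 35 30]
trig [0.62  0.205 0.03 ] [91 48 14]
board [0.462 0.136 0.019] [191 155 102]
bottle [0.436 0.4   0.123] [101  90  67]
can [ 0.625 -0.447  0.065] [161 155 134]
tape [0.646 0.485 0.017] [147 124  83]
block 263 [ 0.46944678 -0.35230569  0.03939154] ((0.4702419638633728, -0.3531484007835388), (0.04403360188007355, 0.09067566692829132), 38.52044677734375)
blue 63 [0.55189003 0.10787327 0.0792517 ] ((0.4154667258262634, 0.1091836616396904), (0.05286092311143875, 0.29709216952323914), 89.91703796386719)
blue 52 [0.38113225 0.11971589 0.11606025] ((0.33754152059555054, 0.10147541761398315), (0.13283005356788635, 0.04809409752488136), 20.29149055480957)
board [0.42827501 0.11777997 0.01213655] ((0.4197055995464325, 0.11676175892353058), (0.12683330476284027, 0.14636145532131195), 0.2912680506706238)
```

```bash
R='{"travel":[0,0,0],"rotation":[0,0,-1],"gripper":0}'; python3 -m crank '[{"travel":[0,0,0],"rotation":[0,0,-1],"gripper":0},{"travel":[0,0,0],"rotation":[0,0,-1],"gripper":0},{"travel":[0,0,0],"rotation":[0,0,-1],"gripper":0},{"travel":[0,0,0],"rotation":[0,0,-1],"gripper":0},{"travel":[0,0,0],"rotation":[0,0,-1],"gripper":0},{"travel":[0,0,0],"rotation":[0,0,-1],"gripper":0},{"travel":[0,0,0],"rotation":[0,0,-1],"gripper":0},{"travel":[0,0,0],"rotation":[0,0,-1],"gripper":0}]'
python3 -m crank '[{"travel":[0,0,0],"rotation":[0,0,-1],"gripper":0},{"travel":[0,0,0],"rotation":[0,0,-1],"gripper":0},{"travel":[0,0,0],"rotation":[0,0,-1],"gripper":0},{"travel":[0,0,0],"rotation":[0,0,-1],"gripper":0},{"travel":[0,0,0],"rotation":[0,0,-1],"gripper":0}]'
python3 -m crank '[{"travel":[0.04,0.8,0],"rotation":[0,0,0],"gripper":0},{"travel":[0.04,0.8,0],"rotation":[0,0,0],"gripper":0},{"travel":[0.04,0.8,0],"rotation":[0,0,0],"gripper":0},{"travel":[0.04,0.8,0],"rotation":[0,0,0],"gripper":0},{"travel":[0.04,0.8,0],"rotation":[0,0,0],"gripper":0},{"travel":[0.04,0.8,0.5],"rotation":[0,0,0],"gripper":0},{"travel":[0.04,0.8,0.5],"rotation":[0,0,0],"gripper":0},{"travel":[0,0,0],"rotation":[0,0,0],"gripper":0}]'
cat >> h.py <<'E'
def state():
    o=telemetry.observe();M=R.from_quat(o['tool_rot']).as_matrix();p=np.array(o['position'])
    print('t',round(float(o['time_s']),2),'p',p.round(4),'yaw_y',np.degrees(np.arctan2(M[1,1],M[0,1])).round(2),'tz',M[:,2].round(3),'F',np.round(o['force'],1),'w',round(float(o['grip_width']),3),'gf',round(float(o['gripper_force']),1),'q',np.round(o['joint_positions'],2));return p,M
def go(target):
    p,M=state();print('travel units',((np.array(target)-p)@M/0.05).round(2))
E
python3 - <<'E'
from h import *
s=snap('wrist','w1.png');P=cloud(s)
m=(P[...,2]>0.03)&(P[...,2]<0.05)&(np.hypot(P[...,0]-.47,P[...,1]+.353)<.07)
q=P[m];print(m.sum(),q.mean(0),cv2.minAreaRect(q[:,:2].astype(np.float32)))
go([.4702,-.3531,.022])
E
```

```text
time_s: 0.9
position: [0.2494, -0.5454, 0.2526]
tool_rot: [0.714, 0.7, 0.0, -0.001]
force: [-0.2, -0.4, 0.0]
grip_width: 0.997
gripper_force: 0.0
time_s: 1.4
position: [0.2494, -0.5454, 0.2527]
tool_rot: [0.431, 0.902, 0.0, -0.0]
force: [0.6, -0.4, -0.1]
grip_width: 1.002
gripper_force: 0.0
time_s: 2.2
position: [0.4609, -0.3549, 0.1983]
tool_rot: [0.432, 0.902, 0.002, -0.003]
force: [-0.7, -0.1, -0.3]
grip_width: 1.003
gripper_force: 0.0
4031 [ 0.47045074 -0.35135145  0.03962632] ((0.47189629077911377, -0.3529530465602875), (0.044053029268980026, 0.08948872983455658), 38.989620208740234)
t 2.25 p [ 0.46   -0.3571  0.2002] yaw_y 38.79 tz [-0.004  0.004 -1.   ] F [-0.6 -0.6  0.2] w 0.996 gf 0.0 q [-0.75  0.12  1.6   0.    1.43 -1.43]
travel units [-0.09  0.21  3.56]
```

View pics/w1.png

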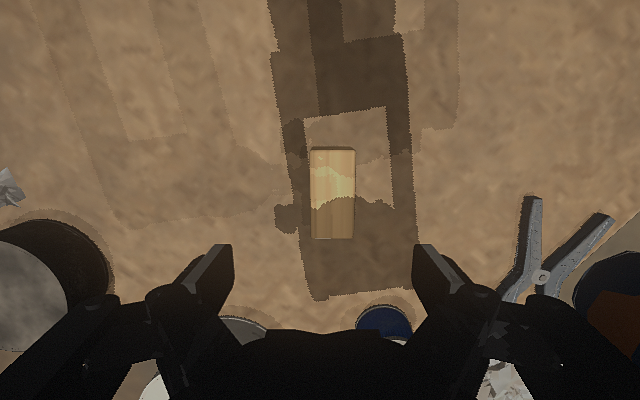

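The wrist view shows the block centred at about (333,193), aligned with the jaws, with clear space on both sides. I'm descending and gripping.

```bash
python3 -m crank '[{"travel":[-0.1,0.24,0.6],"rotation":[0,0,0],"gripper":0},{"travel":[0,0,0.8],"rotation":[0,0,0],"gripper":0},{"travel":[0,0,0.8],"rotation":[0,0,0],"gripper":0},{"travel":[0,0,0.8],"rotation":[0,0,0],"gripper":0},{"travel":[0,0,0.46],"rotation":[0,0,0],"gripper":0},{"travel":[0,0,0],"rotation":[0,0,0],"gripper":0},{"travel":[0,0,0],"rotation":[0,0,0],"gripper":0}]' 35
python3 -c "
from h import *;go([.4715,-.353,.027])"
```

```text
time_s: 2.95
position: [0.4719, -0.3575, 0.0311]
tool_rot: [0.434, 0.901, -0.0, 0.0]
force: [0.5, 1.0, 0.5]
grip_width: 1.001
gripper_force: 0.0
t 2.95 p [ 0.4719 -0.3575  0.0311] yaw_y 38.52 tz [-0. -0. -1.] F [0.5 1.  0.5] w 1.001 gf 0.0 q [-0.73  0.32  1.69 -0.    1.12 -1.41]
travel units [0.08 0.05 0.08]
```

```bash
python3 -m crank '[{"travel":[0.08,0.05,0.08],"rotation":[0,0,0],"gripper":0},{"travel":[0,0,0],"rotation":[0,0,0],"gripper":255},{"travel":[0,0,0],"rotation":[0,0,0],"gripper":255},{"travel":[0,0,0],"rotation":[0,0,0],"gripper":255},{"travel":[0,0,0],"rotation":[0,0,0],"gripper":255},{"travel":[0,0,0],"rotation":[0,0,0],"gripper":255},{"travel":[0,0,0],"rotation":[0,0,0],"gripper":255}]' 35
python3 -c "
from h import *;go([.46,0.1,.2])"
```

```text
time_s: 3.65
position: [0.4723, -0.3524, 0.0274]
tool_rot: [0.434, 0.901, -0.0, 0.001]
force: [-1.4, 0.8, 5.5]
grip_width: 0.507
gripper_force: 37.2
t 3.65 p [ 0.4723 -0.3524  0.0274] yaw_y 38.57 tz [ 0.001 -0.001 -1.   ] F [-1.4  0.8  5.5] w 0.507 gf 37.2 q [-0.73  0.32  1.7   0.    1.11 -1.4 ]
travel units [ 7.22  5.45 -3.46]
```

```bash
python3 -m crank '[{"travel":[0,0,-0.5],"rotation":[0,0,0],"gripper":255},{"travel":[0,0,-0.5],"rotation":[0,0,-0.92],"gripper":255},{"travel":[0,0,-0.5],"rotation":[0,0,-0.92],"gripper":255},{"travel":[0,0,-0.5],"rotation":[0,0,-0.92],"gripper":255},{"travel":[0,0,-0.5],"rotation":[0,0,-0.92],"gripper":255},{"travel":[0,0,-0.5],"rotation":[0,0,-0.92],"gripper":255},{"travel":[0,0,-0.5],"rotation":[0,0,-0.92],"gripper":255},{"travel":[0,0,0],"rotation":[0,0,-0.92],"gripper":255}]'
python3 -m crank '[{"travel":[0.06,0.9,0],"rotation":[0,0,0],"gripper":255},{"travel":[0.06,0.9,0],"rotation":[0,0,0],"gripper":255},{"travel":[0.06,0.9,0],"rotation":[0,0,0],"gripper":255},{"travel":[0.06,0.9,0],"rotation":[0,0,0],"gripper":255},{"travel":[0.06,0.9,0],"rotation":[0,0,0],"gripper":255},{"travel":[0.06,0.9,0],"rotation":[0,0,0],"gripper":255},{"travel":[0.06,0.9,0],"rotation":[0,0,0],"gripper":255},{"travel":[0.06,0.9,0],"rotation":[0,0,0],"gripper":255}]'
python3 -m crank '[{"travel":[0,0.8,0],"rotation":[0,0,0],"gripper":255},{"travel":[0,0.8,0],"rotation":[0,0,0],"gripper":255},{"travel":[0,0.6,0],"rotation":[0,0,0],"gripper":255},{"travel":[0,0,0],"rotation":[0,0,0],"gripper":255}]'
python3 - <<'E'
from h import *
s=snap('wrist','w2.png');np.savez('w2.npz',**s)
go([.45,0.118,.2])
E
```

```text
time_s: 4.45
position: [0.4733, -0.3533, 0.206]
tool_rot: [-0.003, 1.0, -0.002, 0.003]
force: [-0.2, -0.7, -0.3]
grip_width: 0.511
gripper_force: 36.4
time_s: 5.25
position: [0.4465, 0.0097, 0.2013]
tool_rot: [-0.001, 1.0, -0.0, 0.0]
force: [0.8, -0.3, -0.7]
grip_width: 0.512
gripper_force: 36.5
time_s: 5.65
position: [0.4463, 0.1212, 0.2012]
tool_rot: [-0.003, 1.0, 0.001, -0.0]
force: [-1.0, -0.7, -0.1]
grip_width: 0.509
gripper_force: 36.6
t 5.7 p [0.4464 0.1195 0.2011] yaw_y 90.29 tz [-0.001  0.    -1.   ] F [-0.1 -0.5 -0.4] w 0.511 gf 36.6 q [ 0.15 -0.22  1.92  0.    1.44 -1.43]
travel units [-0.07 -0.03  0.02]
```

View pics/w2.png

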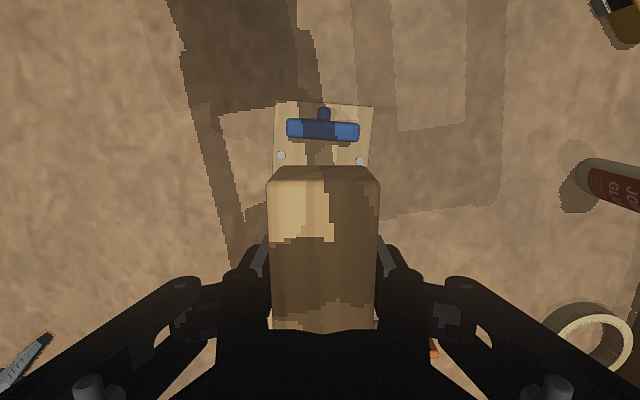

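The wrist view shows the fixed jaw at about (323,129), with the held block hiding the rest. I'll back off along +x to see the whole bed.

```bash
python3 -m crank '[{"travel":[-0.8,0,-0.3],"rotation":[0,0,0],"gripper":255},{"travel":[-0.8,0,-0.3],"rotation":[0,0,0],"gripper":255},{"travel":[-0.8,0,-0.3],"rotation":[0,0,0],"gripper":255},{"travel":[-0.6,0,-0.1],"rotation":[0,0,0],"gripper":255},{"travel":[0,0,0],"rotation":[0,0,0],"gripper":255}]'
python3 - <<'E'
from h import *
state()
s=snap('wrist','w3.png');np.savez('w3.npz',**s)
E
```

```text
time_s: 6.2
position: [0.6, 0.1163, 0.2511]
tool_rot: [0.0, 1.0, -0.0, 0.0]
force: [-1.0, 0.4, -2.4]
grip_width: 0.512
gripper_force: 36.7
t 6.2 p [0.6    0.1163 0.2511] yaw_y 89.96 tz [ 0.001 -0.001 -1.   ] F [-1.   0.4 -2.4] w 0.512 gf 36.7 q [ 0.11  0.16  1.46 -0.    1.52 -1.46]
```

View pics/w3.png

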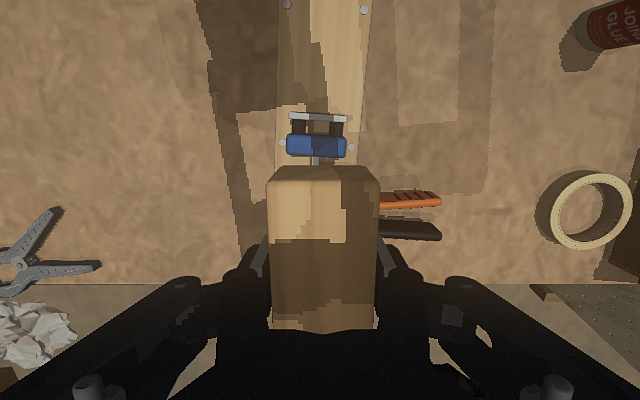

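This view shows the moving jaw head at (316,146), the sprung plate at (318,117), the board edges, the trigger at (410,200) and the handle at (410,229). Next I'll measure them.

```bash
python3 - <<'E'
from h import *
def rect(P,m,n,zoff=None):
    q=P[m];
    if len(q)<10: print(n,len(q));return
    lo,hi=np.percentile(q,[2,98],axis=0);print(n,len(q),'lo',lo.round(4),'hi',hi.round(4),'rect',np.round(np.array(sum(map(list,cv2.minAreaRect(q[:,:2].astype(np.float32))[:2]),[])+[cv2.minAreaRect(q[:,:2].astype(np.float32))[2]]),4))
def box(m,u0,u1,v0,v1):
    k=np.zeros_like(m);k[v0:v1,u0:u1]=m[v0:v1,u0:u1];return k
for f in('w2','w3'):
    s=dict(np.load(f+'.npz'));P=cloud(s);z=P[...,2]
    if f=='w2': rect(P,box((z>.054)&(z<.068),270,370,100,150),'fixed top')
    if f=='w3':
        rect(P,box((z>.052)&(z<.064),275,360,126,162),'jaw head top')
        rect(P,box((z>.050)&(z<.062),275,360,100,125),'plate top')
        rect(P,box((z>.05)&(z<.07),382,450,185,212),'trigger top')
        rect(P,box((z>.05)&(z<.07),382,450,213,245),'handle top')
    # board edges by row: line fits
    m=box((z>.006)&(z<.018),220,420,0 if f=='w3' else 100,165);L=[];Rr=[]
    for v in range(400):
        u=np.flatnonzero(m[v])
        if len(u)>30: L.append(P[v,u[0],:2]);Rr.append(P[v,u[-1],:2])
    for n,a in(('L',L),('R',Rr)):
        a=np.array(a);med=np.median(a[:,1]);a=a[abs(a[:,1]-med)<.012]
        c=np.polyfit(a[:,0],a[:,1],1);print(f,n,len(a),'slope deg',np.degrees(np.arctan(c[0])).round(2),'y at .38,.45,.55',np.polyval(c,[.38,.45,.55]).round(4))
E
```

```text
fixed top 1400 lo [0.3821 0.0911 0.0564] hi [0.3988 0.1513 0.0611] rect [3.90500e-01 1.21300e-01 6.37000e-02 1.64000e-02 8.61041e+01]
w2 L 49 slope deg -3.52 y at .38,.45,.55 [0.0724 0.0681 0.062 ]
w2 R 44 slope deg -3.64 y at .38,.45,.55 [0.1713 0.1669 0.1605]
jaw head top 1280 lo [0.5505 0.0795 0.0534] hi [0.5731 0.1396 0.0591] rect [5.58400e-01 1.09700e-01 6.32000e-02 3.21000e-02 8.98491e+01]
plate top 498 lo [0.5284 0.0835 0.0504] hi [0.5404 0.1394 0.0581] rect [5.35600e-01 1.11300e-01 5.87000e-02 1.28000e-02 8.61421e+01]
trigger top 641 lo [0.6173 0.1823 0.0509] hi [0.629  0.2436 0.0625] rect [0.6237 0.2132 0.0114 0.0643 3.6844]
handle top 751 lo [0.6522 0.1836 0.0508] hi [0.6656 0.2471 0.0648] rect [6.59800e-01 2.15700e-01 6.76000e-02 1.34000e-02 8.63306e+01]
w3 L 140 slope deg -3.78 y at .38,.45,.55 [0.0723 0.0677 0.0611]
w3 R 140 slope deg -3.94 y at .38,.45,.55 [0.1713 0.1665 0.1596]
```

```bash
python3 -m crank '[{"travel":[0,0,0],"rotation":[0,0,0.46],"gripper":255},{"travel":[0.7,-0.04,0.4],"rotation":[0,0,0],"gripper":255},{"travel":[0.8,-0.05,0.5],"rotation":[0,0,0],"gripper":255},{"travel":[0.8,-0.05,0.6],"rotation":[0,0,0],"gripper":255},{"travel":[0.76,-0.04,0.6],"rotation":[0,0,0],"gripper":255},{"travel":[0,0,0.32],"rotation":[0,0,0],"gripper":255},{"travel":[0,0,0],"rotation":[0,0,0],"gripper":255},{"travel":[0,0,0],"rotation":[0,0,0],"gripper":255}]'
python3 -c "
from h import *;go([.4466,.1175,.041])"
```

```text
time_s: 7.05
position: [0.4441, 0.1185, 0.1313]
tool_rot: [0.032, 1.0, 0.0, 0.001]
force: [0.4, 0.2, -1.0]
grip_width: 0.509
gripper_force: 36.6
t 7.05 p [0.4441 0.1185 0.1313] yaw_y 86.38 tz [ 0.001  0.    -1.   ] F [ 0.4  0.2 -1. ] w 0.509 gf 36.6 q [ 0.15 -0.16  2.01 -0.    1.3  -1.36]
travel units [-0.05 -0.02  1.81]
```

```bash
python3 -m crank '[{"travel":[-0.04,-0.01,0.5],"rotation":[0,0,0],"gripper":255},{"travel":[0,0,0.5],"rotation":[0,0,0],"gripper":255},{"travel":[0,0,0.4],"rotation":[0,0,0],"gripper":255},{"travel":[0,0,0.3],"rotation":[0,0,0],"gripper":255},{"travel":[0,0,0],"rotation":[0,0,0],"gripper":255},{"travel":[0,0,0],"rotation":[0,0,0],"gripper":255}]'
python3 -c "
from h import *;go([.4466,.1175,.0394])"
```

```text
time_s: 7.65
position: [0.4474, 0.1183, 0.047]
tool_rot: [0.032, 1.0, 0.0, 0.001]
force: [0.6, -0.1, -1.0]
grip_width: 0.512
gripper_force: 36.7
t 7.65 p [0.4474 0.1183 0.047 ] yaw_y 86.39 tz [ 0.002  0.    -1.   ] F [ 0.6 -0.1 -1. ] w 0.512 gf 36.7 q [ 0.15 -0.03  2.05 -0.    1.12 -1.36]
travel units [ 0.02 -0.02  0.15]
```

```bash
python3 -m crank '[{"travel":[0.01,-0.01,0.07],"rotation":[0,0,0],"gripper":255},{"travel":[0,0,0.06],"rotation":[0,0,0],"gripper":255},{"travel":[0,0,0.02],"rotation":[0,0,0],"gripper":255},{"travel":[0,0,0],"rotation":[0,0,0],"gripper":255}]'
python3 -c "
from h import *;state()"
```

```text
time_s: 8.05
position: [0.4462, 0.1179, 0.0393]
tool_rot: [0.031, 1.0, 0.0, 0.001]
force: [-3.3, -0.3, 8.6]
grip_width: 0.513
gripper_force: 37.7
t 8.05 p [0.4462 0.1179 0.0393] yaw_y 86.41 tz [ 0.002  0.    -1.   ] F [-3.3 -0.3  8.6] w 0.513 gf 37.7 q [ 0.15 -0.02  2.06 -0.    1.1  -1.36]
```

```bash
python3 -m crank '[{"travel":[0,0,0],"rotation":[0,0,0],"gripper":0},{"travel":[0,0,0],"rotation":[0,0,0],"gripper":0},{"travel":[0,0,0],"rotation":[0,0,0],"gripper":0},{"travel":[0,0,0],"rotation":[0,0,0],"gripper":0},{"travel":[0,0,-0.5],"rotation":[0,0,0],"gripper":0},{"travel":[0,0,-0.8],"rotation":[0,0,0],"gripper":0},{"travel":[-0.3,0,-1],"rotation":[0,0,0],"gripper":0},{"travel":[-0.5,0,-1],"rotation":[0,0,0],"gripper":0}]'
python3 -m crank '[{"travel":[0,0,0],"rotation":[0,0,0],"gripper":0}]'
python3 - <<'E'
from h import *
state()
s=snap('wrist','w4.png');np.savez('w4.npz',**s)
P=cloud(s);m=(abs(P[...,0]-.447)<.049)&(abs(P[...,1]-.117)<.04)&(abs(P[...,2]-.052)<.004)
q=P[m][:,:2].astype(np.float32);print(cv2.minAreaRect(q))
E
```

```text
time_s: 8.85
position: [0.4811, 0.1156, 0.197]
tool_rot: [0.031, 1.0, -0.0, -0.0]
force: [1.2, 0.9, -0.6]
grip_width: 1.001
gripper_force: 0.0
time_s: 8.95
position: [0.4876, 0.1159, 0.2036]
tool_rot: [0.032, 0.999, 0.001, 0.007]
force: [0.2, 1.1, -0.8]
grip_width: 1.0
gripper_force: 0.0
t 8.95 p [0.4876 0.1159 0.2036] yaw_y 86.39 tz [ 0.014  0.002 -1.   ] F [ 0.2  1.1 -0.8] w 1.0 gf 0.0 q [ 0.13 -0.12  1.83 -0.    1.42 -1.38]
((0.44487690925598145, 0.12077468633651733), (0.04957741126418114, 0.0948035940527916), 85.03375244140625)
```

View pics/w4.png

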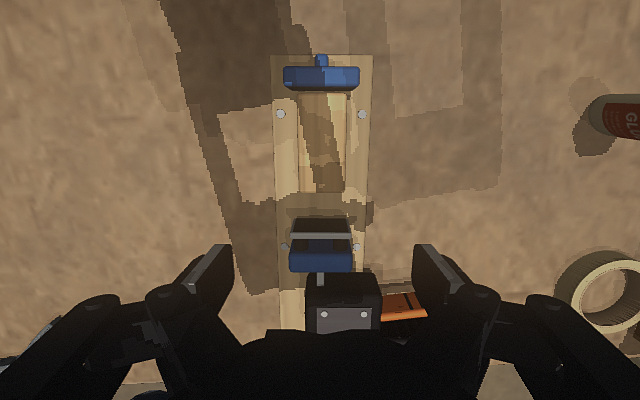

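The block lies flat in the bed around (322,145), close to the fixed jaw at (321,77), with the plate at (320,236). I'll check its alignment numerically.

```bash
python3 - <<'E'
from h import *
s=dict(np.load('w4.npz'));P=cloud(s);z=P[...,2]
def edges(zlo,zhi,v0,v1,u0,u1,n):
    L=[];Rr=[]
    for v in range(v0,v1):
        u=np.flatnonzero((z[v,u0:u1]>zlo)&(z[v,u0:u1]<zhi))+u0
        if len(u)>5: L.append(P[v,u[0],:2]);Rr.append(P[v,u[-1],:2])
    o=[]
    for a in(L,Rr):
        a=np.array(a);a=a[abs(a[:,1]-np.median(a[:,1]))<.006];c=np.polyfit(a[:,0],a[:,1],1);o.append(c)
    m=(o[0]+o[1])/2;print(n,'slopes',np.degrees(np.arctan([x[0] for x in o])).round(2),'y@.447 L,R,mid',[round(float(np.polyval(x,.447)),4) for x in (*o,m)])
edges(.046,.058,105,185,285,360,'block');edges(.006,.018,60,185,255,390,'board')
# x extents
m=(abs(z-.052)<.005);k=np.zeros_like(m);k[92:200,312:335]=m[92:200,312:335];print('block x',np.percentile(P[k][:,0],[0.5,99.5]))
k=np.zeros_like(m);k[60:92,312:335]=(abs(z-.06)<.003)[60:92,312:335];print('fixed x',np.percentile(P[k][:,0],[1,99]))
k=np.zeros_like(m);k[225:245,300:345]=(abs(z-.056)<.005)[225:245,300:345];print('plate x',np.percentile(P[k][:,0],[1,99]))
E
```

```text
block slopes [-3.44 -3.69] y@.447 L,R,mid [0.0966, 0.1396, 0.1181]
board slopes [-3.85 -3.88] y@.447 L,R,mid [0.0681, 0.1669, 0.1175]
block x [0.40315381 0.49127011]
fixed x [0.38235395 0.3984766 ]
plate x [0.52797557 0.54453767]
```

The block sits within about 0.6 mm and 0.3° of the bar line, 3 mm from the fixed jaw. Next is the trigger: turn to close along the clamp's x and move above the handle.

```bash
python3 -m crank '[{"travel":[0,0,0],"rotation":[0,0,1],"gripper":0},{"travel":[0,0,0],"rotation":[0,0,1],"gripper":0},{"travel":[0,0,0],"rotation":[0,0,1],"gripper":0},{"travel":[0,0,0],"rotation":[0,0,1],"gripper":0},{"travel":[0,0,0],"rotation":[0,0,1],"gripper":0},{"travel":[0,0,0],"rotation":[0,0,1],"gripper":0},{"travel":[0,0,0],"rotation":[0,0,1],"gripper":0},{"travel":[0,0,0],"rotation":[0,0,1],"gripper":0}]' 30
python3 -m crank '[{"travel":[0,0,0],"rotation":[0,0,1],"gripper":0},{"travel":[0,0,0],"rotation":[0,0,1],"gripper":0},{"travel":[0,0,0],"rotation":[0,0,1],"gripper":0},{"travel":[0.3,0.5,0],"rotation":[0,0,0.27],"gripper":0},{"travel":[0.7,0.9,0],"rotation":[0,0,0],"gripper":0},{"travel":[0.7,0.9,0],"rotation":[0,0,0],"gripper":0},{"travel":[0.6,0.8,0],"rotation":[0,0,0],"gripper":0},{"travel":[0,0,0],"rotation":[0,0,0],"gripper":0}]'
python3 - <<'E'
from h import *
go([.6508,.2203,.1]);
s=snap('wrist','w5.png');np.savez('w5.npz',**s);P=cloud(s);z=P[...,2]
hsv=cv2.cvtColor(s['image'],cv2.COLOR_RGB2HSV)
near=(abs(P[...,0]-.64)<.05)&(abs(P[...,1]-.22)<.06)
org=(hsv[...,0]<18)&(hsv[...,1]>150)
for n,m in(('trig',near&(z>.055)&(z<.068)&org),('hand',near&(z>.058)&(z<.07)&~org)):
    q=P[m][:,:2].astype(np.float32);v,u=np.nonzero(m);print(n,len(q),(u.mean(),v.mean()) if len(q) else 0,q.min(0) if len(q) else 0,q.max(0) if len(q) else 0,cv2.minAreaRect(q) if len(q) else 0)
E
```

```text
time_s: 9.8
position: [0.4804, 0.1154, 0.1934]
tool_rot: [0.559, 0.829, -0.001, -0.001]
force: [-0.1, -0.2, 0.3]
grip_width: 1.003
gripper_force: 0.0
time_s: 10.6
position: [0.633, 0.2156, 0.1882]
tool_rot: [0.729, 0.684, -0.003, -0.002]
force: [-0.4, 0.1, -1.0]
grip_width: 1.0
gripper_force: 0.0
t 10.6 p [0.633  0.2156 0.1882] yaw_y -3.66 tz [-0.008 -0.001 -1.   ] F [-0.4  0.1 -1. ] w 1.0 gf 0.0 q [0.25 0.36 1.34 0.   1.45 0.32]
travel units [0.12 0.36 1.76]
trig 987 (np.float64(314.79229989868287), np.float64(205.36170212765958)) [0.6177803  0.16694814] [0.63259053 0.24666241] ((0.6250249147415161, 0.20675237476825714), (0.010225974954664707, 0.08004914969205856), 3.879131555557251)
hand 2163 (np.float64(343.95839112343964), np.float64(220.64355062413316)) [0.5991042  0.16003664] [0.67304206 0.2507431 ] ((0.6336625218391418, 0.2036716341972351), (0.07364634424448013, 0.09070366621017456), 3.3579912185668945)
```

View pics/w5.png

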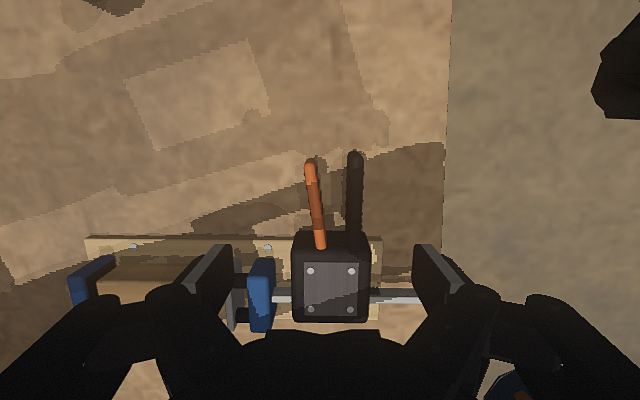

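The view shows the trigger at (315,205) and the handle at (355,195), both between the finger lines. Jaw and plate are partly visible at bottom left. I'm descending round both.

```bash
python3 -m crank '[{"travel":[0.1,0.34,0],"rotation":[0,0,0],"gripper":0},{"travel":[0,0,0.8],"rotation":[0,0,0],"gripper":0},{"travel":[0,0,0.6],"rotation":[0,0,0],"gripper":0},{"travel":[0,0,0],"rotation":[0,0,0],"gripper":0},{"travel":[0,0,0],"rotation":[0,0,0],"gripper":0}]' 30
python3 - <<'E'
from h import *
go([.651,.2203,.044]);
s=snap('wrist');np.savez('w6.npz',**s);P=cloud(s);z=P[...,2]
for n,x0,x1,zl,zh in(('handle',.645,.68,.058,.07),('trig',.605,.64,.055,.068)):
  m=(abs(P[...,1]-.22)<.01)&(z>zl)&(z<zh)&(P[...,0]>x0)&(P[...,0]<x1);print(n,m.sum(),np.percentile(P[m],[2,50,98],axis=0).round(4))
E
```

```text
time_s: 11.15
position: [0.6478, 0.2165, 0.1251]
tool_rot: [0.73, 0.683, -0.001, -0.001]
force: [0.1, -0.0, 0.7]
grip_width: 0.998
gripper_force: 0.0
t 11.15 p [0.6478 0.2165 0.1251] yaw_y -3.76 tz [-0.002 -0.001 -1.   ] F [ 0.1 -0.   0.7] w 0.998 gf 0.0 q [ 0.25  0.44  1.36 -0.    1.35  0.31]
travel units [0.08 0.06 1.62]
handle 550 [[0.6545 0.2105 0.0586]
 [0.6606 0.2201 0.0629]
 [0.6669 0.2296 0.0647]]
trig 466 [[0.6189 0.2106 0.0565]
 [0.6249 0.2203 0.061 ]
 [0.6295 0.2295 0.0628]]
```

```bash
python3 -m crank '[{"travel":[0.08,0.07,0.5],"rotation":[0,0,0],"gripper":0},{"travel":[0,0,0.7],"rotation":[0,0,0],"gripper":0},{"travel":[0,0,0.42],"rotation":[0,0,0],"gripper":0},{"travel":[0,0,0],"rotation":[0,0,0],"gripper":0},{"travel":[0,0,0],"rotation":[0,0,0],"gripper":0}]' 30
python3 - <<'E'
from h import *
go([.6517,.2203,.044]);
s=snap('wrist','w7.png')
E
```

```text
time_s: 11.7
position: [0.654, 0.2211, 0.0469]
tool_rot: [0.73, 0.684, 0.001, 0.001]
force: [0.1, 0.7, 0.6]
grip_width: 0.997
gripper_force: 0.0
t 11.7 p [0.654  0.2211 0.0469] yaw_y -3.75 tz [ 0.003  0.001 -1.   ] F [0.1 0.7 0.6] w 0.997 gf 0.0 q [0.25 0.53 1.38 0.   1.22 0.32]
travel units [-0.02 -0.05  0.06]
```

View pics/w7.png

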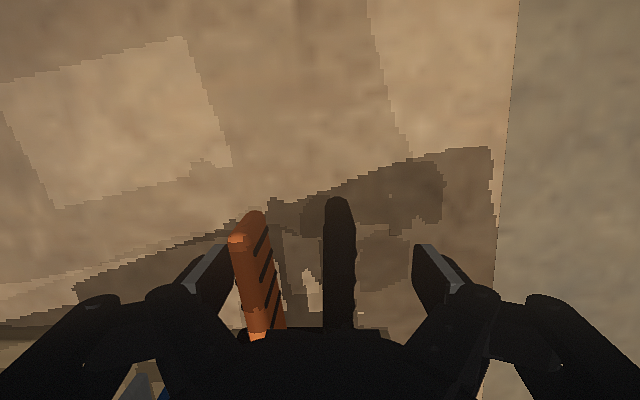

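The view shows the trigger (255,270) and handle (340,260) between the pads. First stroke.

```bash
python3 -m crank '[{"travel":[0,-0.04,0.04],"rotation":[0,0,0],"gripper":0},{"travel":[0,0,0],"rotation":[0,0,0],"gripper":180},{"travel":[0,0,0],"rotation":[0,0,0],"gripper":255},{"travel":[0,0,0],"rotation":[0,0,0],"gripper":255}]' 30
python3 -m crank '[{"travel":[0,0,0],"rotation":[0,0,0],"gripper":255},{"travel":[0,0,0],"rotation":[0,0,0],"gripper":255}]' 
python3 -m crank '[{"travel":[0,0,0],"rotation":[0,0,0],"gripper":255},{"travel":[0,0,0],"rotation":[0,0,0],"gripper":255}]' 
python3 - <<'E'
from h import *
state()
for n in('scene','top'):
    s=snap(n,n+'2.png');np.savez(n+'2.npz',**s)
a=cv2.imread('pics/scene2.png')[140:260,200:360];b=cv2.imread('pics/top2.png')[130:250,230:390]
cv2.imwrite('pics/comb2.png',cv2.resize(np.hstack([a,b]),(800,300),interpolation=cv2.INTER_CUBIC))
E
```

```text
time_s: 12.15
position: [0.6502, 0.2213, 0.0429]
tool_rot: [0.73, 0.684, -0.0, -0.001]
force: [-11.3, 0.8, 6.4]
grip_width: 0.515
gripper_force: 5.5
time_s: 12.35
position: [0.6515, 0.2213, 0.0431]
tool_rot: [0.73, 0.683, 0.001, 0.0]
force: [1.7, 0.8, 1.9]
grip_width: 0.358
gripper_force: 32.2
time_s: 12.55
position: [0.6516, 0.2212, 0.0431]
tool_rot: [0.73, 0.684, 0.001, 0.0]
force: [3.5, 2.5, 2.8]
grip_width: 0.353
gripper_force: 32.0
t 12.55 p [0.6516 0.2212 0.0431] yaw_y -3.76 tz [ 0.001  0.001 -1.   ] F [3.5 2.5 2.8] w 0.353 gf 32.0 q [0.25 0.53 1.39 0.   1.21 0.32]
```

View pics/comb2.png

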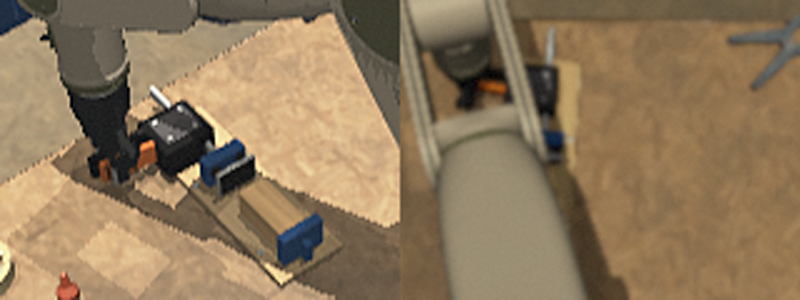

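In the scene crop (left) the gripper holds the trigger squeezed, and the jaw at about (225,165), the plate (238,175) and the block (275,215) are all visible. The opening is 30 mm, which is a full squeeze. I'll measure the plate from the scene camera.

```bash
cat >> h.py <<'E'
def gauge(s):
    P=cloud(s);a=np.radians(3.8);F=np.array([.3985,.1207]);d=P[...,:2]-F
    S=d@np.array([np.cos(a),-np.sin(a)]);L=d@np.array([np.sin(a),np.cos(a)]);z=P[...,2]
    im=s['image'].astype(int);blue=(im[...,2]>im[...,0]+25)
    box=(abs(L)<.029)&(S>.02)&(S<.19)
    ph=box&(z>.022)&(z<.052)&(S>.086)&~blue
    h,e=np.histogram(S[ph],np.arange(.08,.19,.002));print('S hist',{int(round(e[i]*1000)):int(h[i]) for i in range(len(h)) if h[i]>2})
    bt=box&(z>.046)&blue&(S>.06);print('blue head S',bt.sum(),np.percentile(S[bt],[5,50,95]).round(4) if bt.any() else '')
    b=(abs(L)<.015)&(abs(z-.052)<.003)&(S<.1)&(S>0);print('block top S',b.sum(),np.percentile(S[b],[2,50,98]).round(4))
E
python3 - <<'E'
from h import *
gauge(dict(np.load('scene2.npz')))
E
```

```text
S hist {86: 4, 88: 6, 90: 4, 92: 3, 122: 15, 124: 26, 126: 42, 128: 9, 130: 3, 142: 4, 144: 5, 146: 7, 148: 7, 150: 4}
blue head S 100 [0.146  0.1547 0.1671]
block top S 148 [0.0068 0.0459 0.0906]
```

```bash
for i in 1 2; do :; done
python3 -m crank '[{"travel":[0,0,0],"rotation":[0,0,0],"gripper":0},{"travel":[0,0,0],"rotation":[0,0,0],"gripper":0},{"travel":[0,0,0],"rotation":[0,0,0],"gripper":0},{"travel":[0,0,0],"rotation":[0,0,0],"gripper":0},{"travel":[0,0,0],"rotation":[0,0,0],"gripper":255},{"travel":[0,0,0],"rotation":[0,0,0],"gripper":255},{"travel":[0,0,0],"rotation":[0,0,0],"gripper":255},{"travel":[0,0,0],"rotation":[0,0,0],"gripper":255}]'
python3 -m crank '[{"travel":[0,0,0],"rotation":[0,0,0],"gripper":255},{"travel":[0,0,0],"rotation":[0,0,0],"gripper":255}]' 
python3 - <<'E'
from h import *
state();gauge(snap('scene'))
E
python3 -m crank '[{"travel":[0,0,0],"rotation":[0,0,0],"gripper":0},{"travel":[0,0,0],"rotation":[0,0,0],"gripper":0},{"travel":[0,0,0],"rotation":[0,0,0],"gripper":0},{"travel":[0,0,0],"rotation":[0,0,0],"gripper":0},{"travel":[0,0,0],"rotation":[0,0,0],"gripper":255},{"travel":[0,0,0],"rotation":[0,0,0],"gripper":255},{"travel":[0,0,0],"rotation":[0,0,0],"gripper":255},{"travel":[0,0,0],"rotation":[0,0,0],"gripper":255}]'
python3 -m crank '[{"travel":[0,0,0],"rotation":[0,0,0],"gripper":255},{"travel":[0,0,0],"rotation":[0,0,0],"gripper":255}]' 
python3 - <<'E'
from h import *
state();gauge(snap('scene'))
E
```

```text
time_s: 13.45
position: [0.6516, 0.2213, 0.0429]
tool_rot: [0.73, 0.684, 0.001, 0.0]
force: [8.6, 2.8, -12.6]
grip_width: 0.35
gripper_force: 32.4
time_s: 13.65
position: [0.6516, 0.2212, 0.0429]
tool_rot: [0.73, 0.683, 0.001, 0.0]
force: [3.1, 2.8, 0.1]
grip_width: 0.352
gripper_force: 32.2
t 13.65 p [0.6516 0.2212 0.0429] yaw_y -3.77 tz [ 0.001  0.001 -1.   ] F [3.1 2.8 0.1] w 0.352 gf 32.2 q [0.25 0.53 1.39 0.   1.21 0.32]
S hist {86: 4, 88: 4, 90: 4, 92: 5, 114: 9, 116: 30, 118: 35, 120: 16, 122: 3, 132: 4, 134: 3, 136: 6, 138: 3, 140: 9, 142: 3, 182: 3, 184: 3}
blue head S 98 [0.139  0.1483 0.1599]
block top S 155 [0.0042 0.0449 0.0908]
time_s: 14.5
position: [0.6516, 0.2212, 0.0429]
tool_rot: [0.73, 0.684, 0.001, 0.0]
force: [0.8, 3.5, -11.1]
grip_width: 0.353
gripper_force: 31.4
time_s: 14.7
position: [0.6516, 0.2212, 0.0429]
tool_rot: [0.73, 0.683, 0.001, 0.0]
force: [3.8, 2.3, -1.1]
grip_width: 0.354
gripper_force: 34.7
t 14.7 p [0.6516 0.2212 0.0429] yaw_y -3.77 tz [ 0.001  0.001 -1.   ] F [ 3.8  2.3 -1.1] w 0.354 gf 34.7 q [0.25 0.53 1.39 0.   1.21 0.32]
S hist {86: 7, 90: 4, 106: 6, 108: 15, 110: 32, 112: 26, 114: 6, 116: 3, 126: 5, 128: 4, 130: 5, 132: 8, 134: 6, 178: 4, 182: 4, 184: 3}
blue head S 103 [0.1318 0.139  0.1521]
block top S 150 [0.0041 0.0445 0.0898]
```

Each stroke moves the jaw about 7.5 mm. Two more, then a close look.

```bash

python3 -m crank '[{"travel":[0,0,0],"rotation":[0,0,0],"gripper":0},{"travel":[0,0,0],"rotation":[0,0,0],"gripper":0},{"travel":[0,0,0],"rotation":[0,0,0],"gripper":0},{"travel":[0,0,0],"rotation":[0,0,0],"gripper":0},{"travel":[0,0,0],"rotation":[0,0,0],"gripper":255},{"travel":[0,0,0],"rotation":[0,0,0],"gripper":255},{"travel":[0,0,0],"rotation":[0,0,0],"gripper":255},{"travel":[0,0,0],"rotation":[0,0,0],"gripper":255}]' >/dev/null
python3 -m crank '[{"travel":[0,0,0],"rotation":[0,0,0],"gripper":255},{"travel":[0,0,0],"rotation":[0,0,0],"gripper":255}]' >/dev/null
python3 - <<'E'
from h import *
state();gauge(snap('scene'))
E
python3 -m crank '[{"travel":[0,0,0],"rotation":[0,0,0],"gripper":0},{"travel":[0,0,0],"rotation":[0,0,0],"gripper":0},{"travel":[0,0,0],"rotation":[0,0,0],"gripper":0},{"travel":[0,0,0],"rotation":[0,0,0],"gripper":0},{"travel":[0,0,0],"rotation":[0,0,0],"gripper":255},{"travel":[0,0,0],"rotation":[0,0,0],"gripper":255},{"travel":[0,0,0],"rotation":[0,0,0],"gripper":255},{"travel":[0,0,0],"rotation":[0,0,0],"gripper":255}]' >/dev/null
python3 -m crank '[{"travel":[0,0,0],"rotation":[0,0,0],"gripper":255},{"travel":[0,0,0],"rotation":[0,0,0],"gripper":255}]' >/dev/null
python3 - <<'E'
from h import *
state();gauge(snap('scene'))
E
```

```text
t 15.75 p [0.6516 0.2211 0.0429] yaw_y -3.77 tz [ 0.001  0.001 -1.   ] F [2.6 1.3 0.8] w 0.359 gf 32.2 q [0.25 0.53 1.39 0.   1.21 0.32]
S hist {86: 6, 88: 6, 90: 4, 100: 3, 102: 4, 104: 27, 106: 31, 108: 9, 110: 4, 118: 4, 122: 6, 124: 5, 126: 7, 128: 4, 130: 4, 168: 3, 172: 4, 176: 4}
blue head S 101 [0.1274 0.1346 0.148 ]
block top S 143 [0.0052 0.0495 0.0911]
t 16.8 p [0.6516 0.2213 0.0429] yaw_y -3.77 tz [ 0.001  0.001 -1.   ] F [3.  2.6 0.5] w 0.354 gf 32.1 q [0.25 0.53 1.39 0.   1.21 0.32]
S hist {86: 7, 88: 9, 90: 3, 94: 4, 96: 7, 98: 18, 100: 8, 112: 3, 114: 6, 118: 8, 120: 5, 124: 4, 166: 3, 172: 3, 176: 3}
blue head S 104 [0.1193 0.128  0.1387]
block top S 159 [0.007  0.0543 0.0969]
```

```bash

python3 -m crank '[{"travel":[0,0,0],"rotation":[0,0,0],"gripper":0},{"travel":[0,0,0],"rotation":[0,0,0],"gripper":0},{"travel":[0,0,0],"rotation":[0,0,0],"gripper":0},{"travel":[0,0,0],"rotation":[0,0,0],"gripper":0},{"travel":[0,0,0],"rotation":[0,0,0],"gripper":255},{"travel":[0,0,0],"rotation":[0,0,0],"gripper":255},{"travel":[0,0,0],"rotation":[0,0,0],"gripper":255},{"travel":[0,0,0],"rotation":[0,0,0],"gripper":255}]' >/dev/null
python3 -m crank '[{"travel":[0,0,0],"rotation":[0,0,0],"gripper":255},{"travel":[0,0,0],"rotation":[0,0,0],"gripper":255},{"travel":[0,0,0],"rotation":[0,0,0],"gripper":0},{"travel":[0,0,0],"rotation":[0,0,0],"gripper":0},{"travel":[0,0,0],"rotation":[0,0,0],"gripper":0},{"travel":[0,0,0],"rotation":[0,0,0],"gripper":0},{"travel":[0,0,-0.4],"rotation":[0,0,0],"gripper":0},{"travel":[0,0,-0.8],"rotation":[0,0,0],"gripper":0}]'
python3 -m crank '[{"travel":[0,0,-0.8],"rotation":[0,0,0],"gripper":0},{"travel":[0,0,-1],"rotation":[0,0,0],"gripper":0},{"travel":[-0.6,-0.8,0],"rotation":[0,0,0],"gripper":0},{"travel":[-0.6,-0.8,0],"rotation":[0,0,0],"gripper":0},{"travel":[-0.6,-0.8,0],"rotation":[0,0,0],"gripper":0},{"travel":[-0.5,-0.6,0],"rotation":[0,0,0],"gripper":0},{"travel":[0,0,0],"rotation":[0,0,0],"gripper":0},{"travel":[0,0,0],"rotation":[0,0,0],"gripper":0}]'
python3 - <<'E'
from h import *
state()
gauge(snap('scene'))
s=snap('wrist','w8.png');np.savez('w8.npz',**s);gauge(s)
E
```

```text
time_s: 18.45
position: [0.6481, 0.2201, 0.0986]
tool_rot: [0.73, 0.684, -0.003, -0.002]
force: [0.3, -0.6, -0.5]
grip_width: 1.0
gripper_force: 0.0
time_s: 19.25
position: [0.4938, 0.1157, 0.1932]
tool_rot: [0.73, 0.683, 0.001, 0.001]
force: [0.8, 0.2, 0.6]
grip_width: 1.002
gripper_force: 0.0
t 19.25 p [0.4938 0.1157 0.1932] yaw_y -3.81 tz [ 0.002  0.    -1.   ] F [0.8 0.2 0.6] w 1.002 gf 0.0 q [ 0.13 -0.09  1.82  0.    1.41  0.2 ]
S hist {86: 8, 88: 9, 90: 9, 92: 10, 104: 3, 106: 4, 108: 5, 110: 5, 112: 10, 114: 3, 148: 3, 150: 3, 154: 4, 158: 3, 162: 3, 164: 3, 166: 3, 170: 3, 178: 3, 180: 3, 182: 4}
blue head S 101 [0.1116 0.1199 0.1314]
block top S 154 [0.0059 0.0484 0.0957]
S hist {86: 68, 88: 109, 90: 61, 98: 48, 100: 73, 102: 62, 104: 60, 106: 72, 108: 62, 110: 55, 112: 122, 136: 11, 138: 23, 140: 27, 142: 22, 144: 22, 146: 23, 148: 22, 150: 26, 152: 27, 154: 26, 156: 30, 158: 32, 160: 25, 162: 36, 164: 23, 166: 36, 168: 26, 170: 35, 172: 24, 174: 37, 176: 24, 178: 35, 180: 26, 182: 30, 184: 31, 186: 32}
blue head S 1038 [0.1171 0.1256 0.1331]
block top S 3178 [0.0008 0.0458 0.0891]
```

View pics/w8.png

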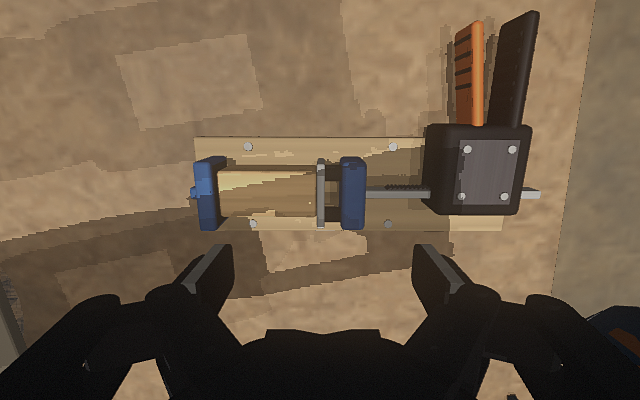

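The view shows the block (268,193) against the fixed jaw (208,193), with the plate (321,195) at its other end and no pins showing behind the head (353,193). I'll measure the plate-to-head spacing against the start.

```bash
cat >> h.py <<'E'
def prof(s):
    P=cloud(s);a=np.radians(3.8);F=np.array([.3985,.1207]);d=P[...,:2]-F
    S=d@np.array([np.cos(a),-np.sin(a)]);L=d@np.array([np.sin(a),np.cos(a)]);z=P[...,2]
    m=(abs(L)<.026)&(S>-.02)&(S<.165)&(z>.0535)&(z<.064)
    h,e=np.histogram(S[m],np.arange(-.02,.166,.001))
    on=h>0.3*np.percentile(h[h>0],80);i=0;out=[]
    while i<len(h):
        if on[i]:
            j=i
            while j+1<len(h) and on[j+1]:j+=1
            out.append((round((e[i])*1000),round(e[j+1]*1000)));i=j
        i+=1
    print('top strips S mm',out)
E
python3 - <<'E'
from h import *
for f in('w3','w4','w8'): prof(dict(np.load(f+'.npz')))
s=dict(np.load('w8.npz'));P=cloud(s)
m=(abs(P[...,2]-.0515)<.0025)&(abs(P[...,0]-.443)<.043)&(abs(P[...,1]-.117)<.035);q=P[m][:,:2].astype(np.float32);print(cv2.minAreaRect(q))
E
```

```text
top strips S mm [(131, 139), (153, 165)]
top strips S mm [(-17, 1), (130, 138), (153, 165)]
top strips S mm [(-15, 1), (91, 99), (113, 135)]
((0.44293004274368286, 0.12239571660757065), (0.0499892495572567, 0.08934664726257324), 86.20736694335938)
```

The spacing is essentially unchanged (22 mm) and the plate just touches the block, so compression is about 0. One more full stroke should give 4–9 mm. Going back to the trigger.

```bash

python3 -m crank '[{"travel":[0.6,0.8,0],"rotation":[0,0,0],"gripper":0},{"travel":[0.6,0.8,0],"rotation":[0,0,0],"gripper":0},{"travel":[0.6,0.8,0],"rotation":[0,0,0],"gripper":0},{"travel":[0.5,0.6,0],"rotation":[0,0,0],"gripper":0},{"travel":[0,0,0.8],"rotation":[0,0,0],"gripper":0},{"travel":[0,0,0.4],"rotation":[0,0,0],"gripper":0},{"travel":[0,0,0],"rotation":[0,0,0],"gripper":0},{"travel":[0,0,0],"rotation":[0,0,0],"gripper":0}]'
python3 - <<'E'
from h import *
go([.6516,.2212,.0429])
E
```

```text
time_s: 20.15
position: [0.6512, 0.2215, 0.1321]
tool_rot: [0.73, 0.684, -0.0, -0.0]
force: [-0.1, -0.2, 0.2]
grip_width: 0.998
gripper_force: 0.0
t 20.15 p [0.6512 0.2215 0.1321] yaw_y -3.72 tz [-0.001 -0.    -1.   ] F [-0.1 -0.2  0.2] w 0.998 gf 0.0 q [0.25 0.44 1.34 0.   1.36 0.32]
travel units [-0.01  0.01  1.78]
```

```bash

python3 -m crank '[{"travel":[0,0,0.7],"rotation":[0,0,0],"gripper":0},{"travel":[0,0,0.7],"rotation":[0,0,0],"gripper":0},{"travel":[0,0,0.38],"rotation":[0,0,0],"gripper":0},{"travel":[0,0,0],"rotation":[0,0,0],"gripper":0},{"travel":[0,0,0],"rotation":[0,0,0],"gripper":0}]'
python3 - <<'E'
from h import *
go([.6516,.2212,.0429]);gauge(snap('scene'))
E
python3 -m crank '[{"travel":[0,0,0],"rotation":[0,0,0],"gripper":255},{"travel":[0,0,0],"rotation":[0,0,0],"gripper":255},{"travel":[0,0,0],"rotation":[0,0,0],"gripper":255},{"travel":[0,0,0],"rotation":[0,0,0],"gripper":255},{"travel":[0,0,0],"rotation":[0,0,0],"gripper":255},{"travel":[0,0,0],"rotation":[0,0,0],"gripper":255},{"travel":[0,0,0],"rotation":[0,0,0],"gripper":255}]'
python3 - <<'E'
from h import *
state();s=snap('scene');np.savez('scene9.npz',**s);gauge(s);gauge(snap('scene'))
E
```

```text
time_s: 20.65
position: [0.6519, 0.2212, 0.0452]
tool_rot: [0.73, 0.684, 0.001, 0.0]
force: [0.6, 0.1, 0.0]
grip_width: 0.999
gripper_force: 0.0
t 20.65 p [0.6519 0.2212 0.0452] yaw_y -3.75 tz [ 0.002  0.    -1.   ] F [0.6 0.1 0. ] w 0.999 gf 0.0 q [0.25 0.53 1.39 0.   1.22 0.32]
travel units [-0.   -0.01  0.05]
S hist {86: 4, 88: 5, 90: 9, 92: 15, 94: 3, 102: 5, 104: 3, 106: 5, 110: 5, 112: 6, 114: 5, 154: 4, 158: 4, 164: 3, 174: 4, 182: 3}
blue head S 104 [0.1118 0.1208 0.1321]
block top S 156 [0.0056 0.0477 0.0937]
time_s: 21.4
position: [0.6516, 0.2214, 0.0448]
tool_rot: [0.73, 0.683, 0.001, 0.0]
force: [-2.8, 1.2, 5.5]
grip_width: 0.349
gripper_force: 33.9
t 21.4 p [0.6516 0.2214 0.0448] yaw_y -3.78 tz [ 0.002  0.001 -1.   ] F [-2.8  1.2  5.5] w 0.349 gf 33.9 q [0.25 0.53 1.39 0.   1.22 0.32]
S hist {86: 12, 88: 13, 90: 8, 92: 4, 102: 4, 104: 4, 106: 7, 108: 5, 110: 3, 146: 3, 152: 4, 154: 3, 156: 3, 160: 3, 166: 5, 170: 3, 176: 3, 182: 3, 184: 3}
blue head S 105 [0.1072 0.1152 0.1267]
block top S 161 [0.0048 0.0496 0.0912]
S hist {86: 5, 88: 13, 90: 10, 92: 6, 94: 5, 100: 3, 106: 6, 108: 6, 110: 6, 148: 3, 152: 3, 166: 3, 170: 3, 182: 3}
blue head S 101 [0.1073 0.1146 0.1275]
block top S 162 [0.005  0.0499 0.0945]
```

```bash
python3 - <<'E'
from h import *
a=np.radians(3.8);F=np.array([.3985,.1207])
for f in('w3','w4','w8'):
    s=dict(np.load(f+'.npz'));P=cloud(s);d=P[...,:2]-F;S=d@[np.cos(a),-np.sin(a)];L=d@[np.sin(a),np.cos(a)];z=P[...,2]
    o=[]
    for l in np.arange(-.024,.024,.003):
        q=np.sort(S[(abs(L-l)<.0015)&(z>.0535)&(z<.064)&(S>.08)&(S<.165)])
        if len(q)<8: continue
        g=np.diff(q);i=g.argmax()
        if g[i]>.008:o.append((q[0],q[i],q[i+1]))
    print(f,len(o),np.median(o,axis=0).round(4) if o else '')
state()
E
```

```text
w3 16 [0.1314 0.138  0.1538]
w4 16 [0.1308 0.1376 0.1532]
w8 16 [0.0918 0.0981 0.1136]
t 21.5 p [0.6516 0.2214 0.0448] yaw_y -3.77 tz [ 0.002  0.001 -1.   ] F [-1.6  0.2  6.2] w 0.352 gf 33.8 q [0.25 0.53 1.39 0.   1.22 0.32]
```

The final stroke pushed the plate in by about 5 mm, within the green range of 3–12 mm, and the trigger is held fully squeezed. Handing in.

```bash
python3 -c "
from station import job;print(job.finish_job())"
```

```text
the job is handed in; nothing more can be done
None
```

The job is handed in at about 21.5 s: the block lies flat and square in the clamp, gripped against the fixed jaw with the plate pushed in about 5 mm (worked out from camera depth, since the gauge pins weren't in view), and the trigger is still held fully squeezed.

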